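# Nip up the tool post and hold the lathe's feed lever on the mark

### The arm

A 7-joint arm with a two-finger parallel gripper is mounted at the origin on the work surface. World frame = base frame: x ahead of the robot, y to its left, z up, the work surface at z = 0. Lengths are in m, angles in rad, forces in N, time in s.
With the tool pointing down it reaches from about 0.35 to 0.9 m from the base axis. Payload 7.2 kg.
Tool frame: the origin (TCP) lies between the finger pads; the fingertips stand nose_length ahead of it and the grasp point (between the pads) lies 8 mm behind it (nose_length is the distance from the TCP to the fingertips, in m); z points along the fingers, y is the direction in which the jaws open and shut (so a half turn about z gives the same grasp; the last joint's range is limited). The gripper opens to 85 mm and grips with 20 to 120 N. Pads are 22 mm wide; open, the fingers measure 114 mm over their backs; the gripper's body (76 mm by 85 mm) begins 54 mm behind the grasp point. The pads swing forward as they close: fully open they stand 13 mm farther back than shut.
Start: joints at [1.102, 0.411, -0.013, 1.596, 0.006, 1.134, -0.082], TCP at [0.244, -0.575, 0.242] pointing down, gripper open.
Joint ranges: [-2.95, 2.95], [-0.29, 1.99], [-1.47, 1.44], [0.14, 2.54], [-1.03, 4.17], [0.13, 1.85], [-2.86, 2.86]. Speed limits (rad/s): [2.39, 2.39, 3.01, 3.01, 3.14, 3.14, 3.14].

### API

Orientations are given as a rotation vector (axis times angle).
In Python, from bench import get_state, grab_frame, camera_params, sign_off, nose_length gives the robot as it stands.
- The arm moves only by the shell command python3 -m pendant 'ROWS' [FORCE]. ROWS is JSON, a list of rows, each a list of 3 entries, a list of its own where there are three numbers: the shift along the tool's x, y, z in m, then the turn, a rotation vector about the tool's x, y, z in rad, then the opening, from 0 (shut) to 1 (fully open). In form: [[[dx, dy, dz], [rx, ry, rz], grip], ...]. A call has 1 to 8 rows; each row shifts and turns the commanded pose from where the row before left it, along the tool's axes as they then stand; what a row does not reach is not made up. A row lasts 1/10 s, in which the tool goes at most 50 mm and 8.59 degrees, less where a joint would pass 70% of its speed; a pose out of reach is approached as far as the arm can. A call is refused whole if a number of a shift passes 0.05 or a number of a turn 0.15, either way. A call with a gripper value outside its range is refused whole. The fingers move at their own pace and stop on an object; FORCE is the grip in N (left out, the last holds). Time passes only in rows, so rows that do not move let the fingers close. It gives the time, the measured TCP pose, the force and the opening at its end, in the units of the state.
- get_state(): the state, without advancing time (a new reading comes with each control period).
- grab_frame(name): name is "scene" or "top" or "wrist"; returns the picture (480x640x3 uint8, red, green, blue); there is no depth.
- camera_params(name): a dict with "vertical_fov" (degrees; the focal length in pixels is half the picture's height over the tangent of half this angle, whatever the lens; pixels are square), "cx", "cy" (the principal point, pixels), "position" and "orientation" of the camera in the world; the wrist camera has in their place "mount" (4x4, takes a point from camera to tool coordinates, whose origin is the TCP and whose axes are the flange's). Camera axes: x right, y down, z forward; pixel columns grow to the right and rows downward; lengths in m; the calibration is good to about 2 mm. A picture is of the moment at which its call begins: read the wrist's pose just before it. camera_params takes no time and is no camera call.
- sign_off(): hands the job in, once; it reports no verdict.
The state is a dict: "clock": time; "qpos": joint angles; "joint_vel": joint speeds; "joint_efforts": joint torques, N m; "tool_pos": TCP position; "tool_rot": TCP orientation; "ft_force": force on the tool from outside, world axes, zero at the start; "torque": the same for the moment, N m; "opening": opening from 0.0 (shut) to 1.0 (fully open).
Only numpy, scipy, OpenCV 4.12 (cv2) and the standard library are available. Lean on these libraries where they do the work, as an engineer would, in place of code of your own. Each camera call takes 0.05 s, during which the arm holds its last target.

### The job

The lathe's depth stop is about to be set: first swing the red-ball clamp handle on top of the tool post clockwise until it comes up tight against its stop, while the cross slide is still fully back. Then take the black grip of the feed lever and pull it towards you against its return spring until the white pointer on the slide stands over the red band on the scale, without running well past it, and stay there: finish still holding the lever, with the pointer steady on the band. Do not shift the red index or disturb the things lying about.

Things in the scene. Friction and masses are not known exactly. Their poses are not given: they have to be found in the camera images.
- lathe: Green hand-lever lathe, fixed in a chip tray 300 x 700 mm. Origin: on the table under the spindle axis. +y: along the spindle to the headstock; -x: operator's side (the robot); yaw up to 0.15 rad. In its frame (mm): headstock y 93 to 375, x -65 to 65, top z 250; brass blank y 0 to 56, z 200; bed top z 110; slide top z 160; tool post at x 55, y 0, top z 220; tailstock y -295 to -220, top z 198.
- clamp (a joint): Angle of the tool post's clamp handle (rad): 0 = slack, 1.4 = tight at its hard stop; grows clockwise seen from above. At 0 the handle points along 263 degrees in the lathe's frame (almost -y), at 1.4 along 183 degrees (towards the operator). Starts at 0 to 0.6. Stiff, about 0.12 N m; stays where it is left.
- clamp_ball (a point): Centre of the red plastic ball, 26 mm across, at the end of the clamp handle; 64 mm from the handle's turning axis, about 258 mm above the table. A steel arm 11 mm thick slopes down from its inner side to the hub.
- clamp_axis (a point): Point on the clamp handle's upright turning axis, level with the ball's centre (over the middle of the tool post). Rides with the cross slide.
- feed_lever: Feed lever. Origin: its upright pivot axis, 166 mm above the table. It runs along its own -y: bar, rod, then a level round black grip 23 mm thick, 168 to 263 mm from the pivot. Pulled, it turns clockwise from above, up to 0.5 rad. A pin 65 mm from the pivot drives the slide: 64.5 mm of travel per rad. A spring returns it: 2.5 N at the grip at first, 5.5 N far out.
- lever_grip (a point): Middle of the feed lever's black grip, on its centre line: 215 mm from the pivot, about 186 mm above the table, 76 mm above the bed; free air around and below it.
- cross_slide (a joint): Travel of the cross slide from fully back (0) towards the operator (m), up to 0.032; spring return to 0.
- index (a joint): Setting of the red index on the scale (m), 0.012 to 0.026: when cross_slide equals it, the white pointer stands over the middle of the red band. It differs from run to run, and can be shifted by pushing it.
- pointer (a point): Tip of the white pointer (3 mm wide) on the right side of the cross slide, 162 mm above the table.
- mark (a point): Middle of the red band, 6 mm wide along the slide's travel, 160 mm above the table on the aluminium scale to the right of the cross slide. Its x axis is the lathe's x axis.
- drill_chuck: Bystander: steel drill chuck 38 mm across, 58 mm high, standing in the front right of the chip tray. Origin at its underside.
- chuck_key: Bystander: T-shaped chuck key 70 x 60 mm, 14 mm high, lying in the front left of the chip tray. Origin at its underside.
- wrench: Bystander: wrench 170 mm long lying on the table to the left. Origin at its underside.
- brush: Bystander: brush lying on the table between the robot and the lathe, to the left. Origin at its underside.
- parts_basket: Bystander: yellow round basket of turned parts, 170 mm across, 75 mm high, on the table to the right. Origin at its underside.
- oil_can: Bystander: red oil can 64 mm across, 158 mm high with its brass spout, on the table to the right. Origin at its underside.
- blank_tray: Bystander: blue open plastic tray 100 x 140 mm, 35 mm high, on the table to the left. Origin at its underside.

How it is judged:
On the way, in this order (a step that is already met when the one before it is completed fails the run):
1. the clamp handle is tight (within 0.1 rad of its stop) while the slide is back (under 4 mm of travel) (value of joint clamp above 1.3 rad and value of joint cross_slide below 0.004 m), for 0.2 s.
2. the lever, held by the fingers, keeps the pointer on the red band (x of pointer in the frame of mark between -0.003 and 0.003 m and contact force between the fingers and feed_lever above 1 N), for 0.3 s.
At the end, for the whole second after the job is handed in: The fingers hold the feed lever (over 1 N) with the slide at rest and the pointer's middle over the red band (within 3 mm of its middle), and the clamp handle is still within 0.1 rad of its stop (all of step 2 and velocity of joint cross_slide between -0.005 and 0.005 m/s and value of joint clamp above 1.3 rad); the arm keeps its last pose, push and grip.
It fails at once if the slide is drawn more than 6 mm out while the tool post clamp is not yet tight (value of joint cross_slide above 0.006 m and value of joint clamp below 1.25 rad).
It fails at once if the pointer runs more than 8 mm past the middle of the red band (x of pointer in the frame of mark below -0.008 m).
It fails at once if the red index is shifted more than 2 mm on its scale (distance of mark from where it was at the start of the episode above 0.002 m).
It fails at once if a bystander is moved more than 2 cm (distance of any of drill_chuck, chuck_key, wrench, brush, parts_basket, oil_can, blank_tray from where it was at the start of the episode above 0.02 m).
It also fails if it takes over 48 s, if anything falls off the work surface, if the arm or the gripper's body presses on something with over 40 N, if the wrist force passes 120 N, or if a joint passes its speed limit or range.

## Working session

There is one attempt and no reset: what is moved stays moved. The work goes in short steps, Python scripts to look and compute and a shell command to move; the robot and the scene stay as the last step left them, time stands still between calls to the robot, and variables do not carry over. Pictures are saved under pics/ and viewed, and the job is handed in when it is done.

```bash
ls; mkdir -p pics; python3 - <<'E'
from bench import *
import cv2
s=get_state();print(s)
print(nose_length() if callable(nose_length) else nose_length)
for n in ("scene","top","wrist"):
    print(n,camera_params(n))
    cv2.imwrite(f"pics/{n}0.png",grab_frame(n)[:,:,::-1])
E
```

```text
pics
{'clock': 0.0, 'qpos': array([ 1.10181065,  0.41192295, -0.01270788,  1.59707896,  0.00559149,
        1.13431687, -0.08222921]), 'joint_vel': array([-1.75803658e-04, -1.47934542e-03, -1.28944286e-03,  2.40365609e-05,
        1.21223877e-03,  2.15005571e-04,  9.03984240e-04]), 'joint_efforts': array([ 8.63547757e-04, -6.00627708e+01,  6.82366658e-01, -2.99409217e+01,
        1.38962158e-02,  1.07993602e-02, -2.01928287e-05]), 'tool_pos': array([ 0.24360332, -0.57502451,  0.24142444]), 'tool_rot': array([-3.07713056e+00, -6.25004931e-01,  7.03145298e-04]), 'ft_force': array([-0.99925604, -0.22409768,  0.48269593]), 'torque': array([-0.00224437,  0.02305375,  0.0226802 ]), 'opening': 0.9976331968959262}
0.011
scene {'vertical_fov': 43.015847919334014, 'cx': 315.69990472927446, 'cy': 239.4665410055083, 'position': array([1.24451844, 0.24001393, 1.48355067]), 'orientation': array([-1.6901006 , -2.20024825,  0.59919745])}
top {'vertical_fov': 46.11207502597358, 'cx': 318.015632704019, 'cy': 236.65615689672424, 'position': array([ 0.30248192, -0.00183987,  1.64927132]), 'orientation': array([-2.15193146,  2.15094771, -0.1511137 ])}
wrist {'vertical_fov': 61.911926073845876, 'cx': 327.05697968846505, 'cy': 235.89300568709808, 'mount': array([[ 4.53689638e-04, -9.63202998e-01, -2.68774589e-01,
         6.80644926e-02],
       [ 9.99999853e-01,  3.56815495e-04,  4.09279081e-04,
         4.57461540e-04],
       [-2.98315900e-04, -2.68774735e-01,  9.63203017e-01,
        -1.32040673e-01],
       [ 0.00000000e+00,  0.00000000e+00,  0.00000000e+00,
         1.00000000e+00]])}
```

View pics/scene0.png

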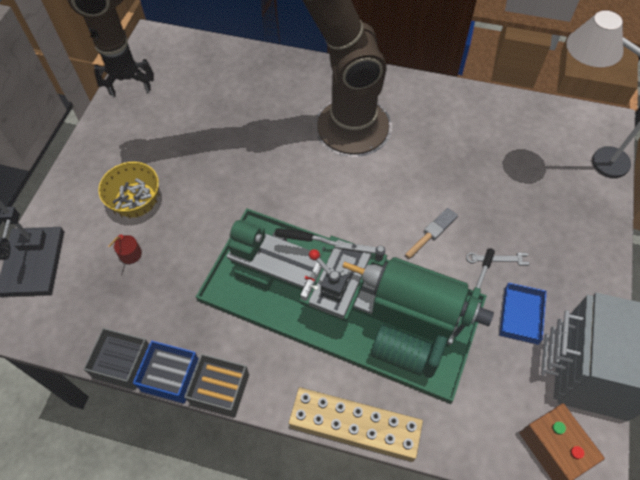

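View pics/top0.png

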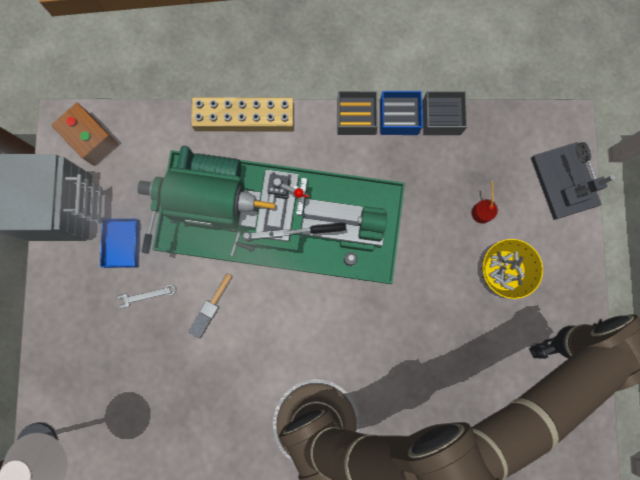

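View pics/wrist0.png

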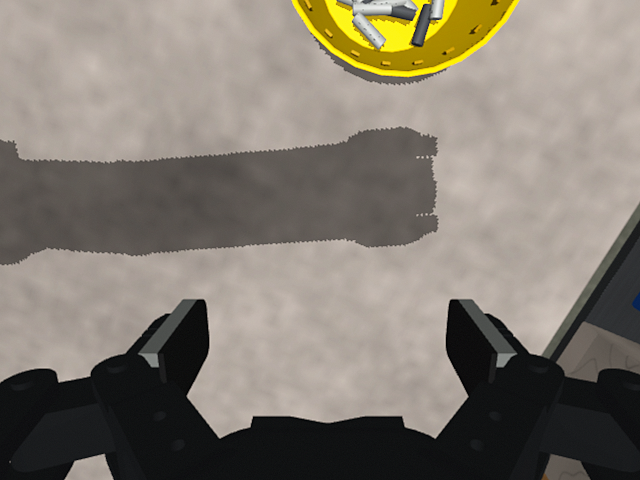

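The top view shows the red ball at about (299,193), the hub at about (277,183) and the black grip at about (328,228). The drill chuck is at (351,259). I'll write helpers and zoom in.

```bash
cat > h.py <<'E'
import numpy as np, cv2
from scipy.spatial.transform import Rotation as R
from bench import *
def cam(n,st=None):
    p=camera_params(n); f=240/np.tan(np.radians(p['vertical_fov'])/2)
    if n=='wrist':
        M=p['mount'];T=np.eye(4);T[:3,:3]=R.from_rotvec(st['tool_rot']).as_matrix();T[:3,3]=st['tool_pos']
        T=T@M; return f,p['cx'],p['cy'],T[:3,3],T[:3,:3]
    return f,p['cx'],p['cy'],p['position'],R.from_rotvec(p['orientation']).as_matrix()
def ray(c,u,v):
    f,cx,cy,o,M=c; d=M@np.array([(u-cx)/f,(v-cy)/f,1]); return o,d/np.linalg.norm(d)
def plane(c,u,v,z):
    o,d=ray(c,u,v); return o+d*(z-o[2])/d[2]
def tri(a,b):
    A=[];B=[]
    for o,d in (a,b):
        P=np.eye(3)-np.outer(d,d);A.append(P);B.append(P@o)
    x=np.linalg.lstsq(np.vstack(A),np.hstack(B),rcond=None)[0]
    return x,[np.linalg.norm((np.eye(3)-np.outer(d,d))@(x-o)) for o,d in (a,b)]
def proj(c,p):
    f,cx,cy,o,M=c; q=M.T@(np.asarray(p)-o); return f*q[0]/q[2]+cx,f*q[1]/q[2]+cy
def red(im):
    h=cv2.cvtColor(im,cv2.COLOR_RGB2HSV); m=((h[...,0]<8)|(h[...,0]>172))&(h[...,1]>150)&(h[...,2]>90)
    n,l,s,c=cv2.connectedComponentsWithStats(m.astype(np.uint8)); return [(s[i].tolist(),c[i].round(1).tolist()) for i in range(1,n) if s[i][4]>3]
E
python3 - <<'E'
from h import *
t=cv2.imread('pics/top0.png');s=cv2.imread('pics/scene0.png')
cv2.imwrite('pics/tz.png',cv2.resize(t[150:280,220:400],None,fx=4.4,fy=4.4,interpolation=cv2.INTER_CUBIC))
cv2.imwrite('pics/sz.png',cv2.resize(s[205:325,220:400],None,fx=4.4,fy=4.4,interpolation=cv2.INTER_CUBIC))
for n,i in(('top',t),('scene',s)):print(n,red(i[:,:,::-1].copy()))
E
```

```text
top [([66, 117, 10, 8, 65], [70.5, 120.4]), ([294, 188, 14, 10, 75], [299.1, 193.0]), ([476, 200, 21, 21, 331], [485.7, 210.1])]
scene [([115, 235, 22, 20, 289], [125.5, 244.8]), ([310, 250, 9, 9, 67], [313.9, 253.9]), ([306, 277, 2, 2, 4], [306.5, 277.5]), ([571, 446, 14, 13, 145], [577.4, 452.0])]
```

View pics/tz.png

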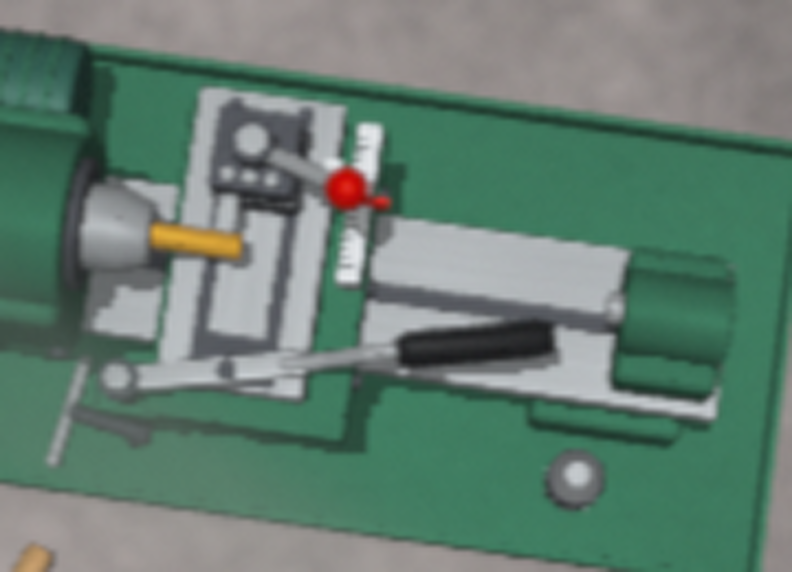

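View pics/sz.png

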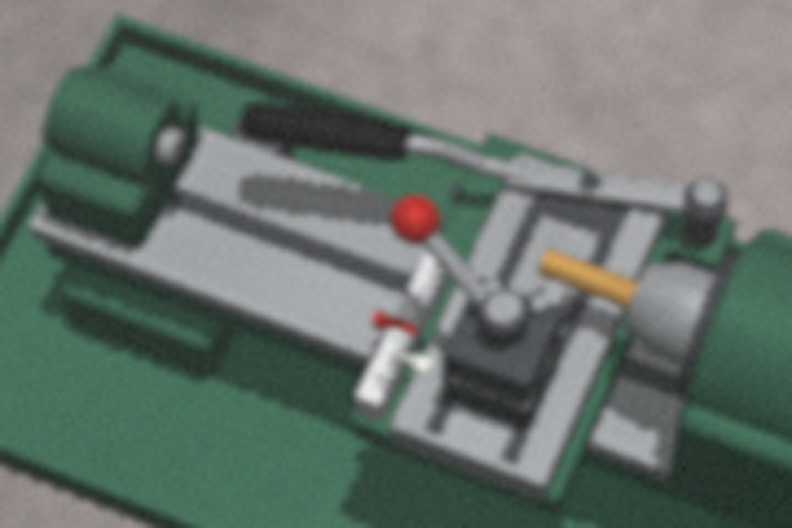

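The ball, its hub and the lever are clear. In the scene crop, the red index tab is at about (400,325) and the white pointer at about (415,358). Next I'll turn pixels into positions.

```bash
python3 - <<'E'
from h import *
T=cam('top');S=cam('scene')
tc=lambda u,v:(220+u/4.4,150+v/4.4)
sc=lambda u,v:(220+u/4.4,205+v/4.4)
b=tri(ray(T,*tc(346,188)),ray(S,313.9,253.9));print('ball',b)
print('ball z258',plane(T,*tc(346,188),.258),plane(S,313.9,253.9,.258))
hub=tri(ray(T,*tc(251,138)),ray(S,*sc(506,310)));print('hub',hub)
for nm,a,c in (('gripfar',(550,335),(250,118)),('gripnear',(403,350),(405,140)),('gripmid',(475,343),(325,129)),('piv',(118,376),(706,190))):
    print(nm,tri(ray(T,*tc(*a)),ray(S,*sc(*c))),plane(T,*tc(*a),.186))
# tray corners in top z~0.02
for p in ((405,183),(391,283),(171,150),(154,251)): print('tray',plane(T,*p,.02))
# slide edges z=.16
a=plane(T,*tc(345,103),.16);c=plane(T,*tc(305,397),.16);print('slide right edge',a,c,np.arctan2(*(a-c)[[1,0]]))
a=plane(T,*tc(383,125),.16);c=plane(T,*tc(357,285),.16);print('scale right edge',a,c,np.arctan2(*(a-c)[[1,0]]))
print('idx',plane(T,*tc(378,202),.16),plane(S,*sc(395,323),.16)); print('pointer',plane(S,*sc(420,360),.162))
print('tailstock top R',plane(T,*tc(735,275),.19)); print('chuck',plane(T,*tc(576,474),.058))
E
```

```text
ball (array([0.60699226, 0.04405591, 0.25538413]), [np.float64(0.0008219888327554375), np.float64(0.0008219888327556563)])
ball z258 [0.60663083 0.04317643 0.258     ] [0.60815439 0.04527013 0.258     ]
hub (array([0.64009695, 0.10129356, 0.23820929]), [np.float64(0.0021113481589662), np.float64(0.0021113481589664193)])
gripfar (array([ 0.53277571, -0.07455281,  0.18269521]), [np.float64(0.0024187915024978775), np.float64(0.0024187915024973024)]) [ 0.53291271 -0.07672182  0.186     ]
gripnear (array([0.52383536, 0.01354776, 0.18145059]), [np.float64(0.002567780842533388), np.float64(0.0025677808425335425)]) [0.52379599 0.01102214 0.186     ]
gripmid (array([ 0.52831798, -0.03069308,  0.18191051]), [np.float64(0.0013692137130452795), np.float64(0.00136921371304527)]) [ 0.52804959 -0.03193201  0.186     ]
piv (array([0.50906006, 0.18391812, 0.1755698 ]), [np.float64(0.0019865883163495903), np.float64(0.0019865883163495313)]) [0.5080252  0.18066948 0.186     ]
tray [ 0.68829093 -0.26348605  0.02      ]
tray [ 0.39309034 -0.21690988  0.02      ]
tray [0.7881889  0.43160767 0.02      ]
tray [0.48557281 0.47005979 0.02      ]
slide right edge [0.68144381 0.04722847 0.16      ] [0.49891409 0.07052252 0.16      ] -0.12693174486175893
scale right edge [0.66759819 0.02380082 0.16      ] [0.56775472 0.03934657 0.16      ] -0.15446095489414455
idx [0.61932705 0.02671944 0.16      ] [0.62482503 0.03776409 0.16      ]
pointer [0.64388553 0.05719516 0.162     ]
tailstock top R [ 0.56864749 -0.18730295  0.19      ]
chuck [ 0.46244118 -0.09945477  0.058     ]
```

```bash
cat >> h.py <<'E'
def go(pos,yang=None):
    """tool-frame shift to pos and turn about tool z so tool y points at world angle yang (deg), tool down (tilt fixed too)"""
    s=get_state();M=R.from_rotvec(s['tool_rot']).as_matrix();d=np.asarray(pos)-s['tool_pos']
    print('clk',round(s['clock'],2),'pos',s['tool_pos'].round(4),'z',M[:,2].round(3),'ydeg',np.degrees(np.arctan2(M[1,1],M[0,1])).round(1),'F',s['ft_force'].round(1),'q7',s['qpos'][6].round(2),'op',round(s['opening'],3))
    print('tool shift mm',(M.T@d*1e3).round(1))
    if yang is not None:
        y=np.array([np.cos(np.radians(yang)),np.sin(np.radians(yang)),0]);z=np.array([0,0,-1.]);G=np.column_stack([np.cross(y,z),y,z])
        print('turn',R.from_matrix(M.T@G).as_rotvec().round(4))
E
python3 - <<'E'
from h import *
# pusher start: behind the ball
go([.607,.044,.40],150); go([.607,.044,.40],-30)
E
```

```text
clk 0.15 pos [ 0.2437 -0.5752  0.2417] z [-0.001  0.001 -1.   ] ydeg -67.0 F [-0.3  0.1 -0. ] q7 -0.08 op 1.0
tool shift mm [ 576.1 -428.5 -157.9]
turn [-4.0000e-04  1.5000e-03  2.4952e+00]
clk 0.15 pos [ 0.2437 -0.5752  0.2417] z [-0.001  0.001 -1.   ] ydeg -67.0 F [-0.3  0.1 -0. ] q7 -0.08 op 1.0
tool shift mm [ 576.1 -428.5 -157.9]
turn [-1.200e-03 -3.000e-04 -6.464e-01]
```

```bash
python3 -m pendant '[[[0,0,-0.04],[0,0,0],0],[[0,0,-0.04],[0,0,0],0],[[0.03,-0.02,-0.03],[0,0,0],0],[[0.035,-0.025,0],[0,0,-0.05],0],[[0.035,-0.025,0],[0,0,0],0],[[0.038,-0.025,0],[0,0,0],0],[[0.038,-0.025,0],[0,0,0],0],[[0.038,-0.025,0],[0,0,0],0]]'
python3 - <<'E'
from h import *
go([.642,.024,.36],-30)
E
```

```text
clock: 0.95
tool_pos: [0.3772, -0.352, 0.3522]
tool_rot: [3.062, 0.702, -0.0]
ft_force: [0.5, -1.0, -0.7]
opening: 0.002
clk 0.95 pos [ 0.3772 -0.352   0.3522] z [-0. -0. -1.] ydeg -64.2 F [ 0.5 -1.  -0.7] q7 -0.49 op 0.002
tool shift mm [ 402.2 -223.1   -7.8]
turn [ 0.000e+00  1.000e-04 -5.965e-01]
```

```bash
python3 -m pendant '[[[0.04,-0.022,0],[0,0,0],0],[[0.04,-0.022,0],[0,0,0],0],[[0.04,-0.022,0],[0,0,0],0],[[0.04,-0.022,0],[0,0,0],0],[[0.04,-0.022,0],[0,0,0],0],[[0.04,-0.022,0],[0,0,0],0],[[0.04,-0.022,0],[0,0,0],0],[[0.04,-0.022,0],[0,0,0],0]]'
python3 -m pendant '[[[0.04,-0.022,0],[0,0,0],0],[[0.02,-0.01,0],[0,0,0],0],[[0,0,0],[0,0,-0.12],0],[[0,0,0],[0,0,-0.12],0],[[0,0,0],[0,0,-0.12],0],[[0,0,0],[0,0,-0.12],0],[[0,0,0],[0,0,-0.11],0],[[0,0,0],[0,0,0],0]]'
python3 - <<'E'
from h import *
go([.642,.024,.36],-30)
s=get_state();im=grab_frame('wrist');cv2.imwrite('pics/w1.png',im[:,:,::-1]);print(red(im))
c=cam('wrist',s)
for st,cc in red(im): print(cc,plane(c,*cc,.258),plane(c,*cc,.16))
T=cam('wrist',s);print(proj(T,[.640,.1013,.258]))
E
```

```text
clock: 1.75
tool_pos: [0.5887, -0.0545, 0.3521]
tool_rot: [3.062, 0.702, -0.0]
ft_force: [0.6, -0.1, -0.1]
opening: 0.001
clock: 2.55
tool_pos: [0.628, -0.0011, 0.3519]
tool_rot: [-2.724, -1.564, 0.001]
ft_force: [0.1, 0.7, -0.3]
opening: 0.005
clk 2.55 pos [ 0.628  -0.0011  0.3519] z [-0.001  0.    -1.   ] ydeg -30.3 F [ 0.1  0.7 -0.3] q7 -0.76 op 0.005
tool shift mm [28.8 -0.5 -8.1]
turn [-0.0007  0.0003 -0.0049]
[([291, 159, 18, 31, 222], [299.9, 174.3]), ([236, 172, 45, 45, 1590], [258.2, 193.5])]
[299.9, 174.3] [0.63556615 0.04150431 0.258     ] [0.62391922 0.03460738 0.16      ]
[258.2, 193.5] [0.60940452 0.0441673  0.258     ] [0.58640804 0.03842566 0.16      ]
(np.float64(248.00082605498798), np.float64(71.34490617701687))
```

View pics/w1.png

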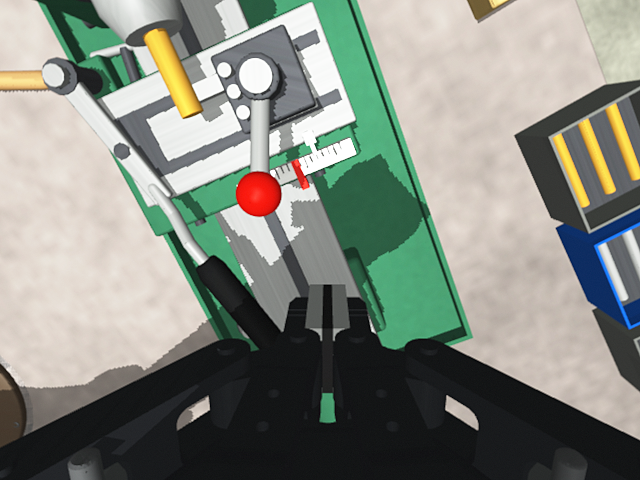

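The wrist view shows the ball at (258,193), the hub at (257,75), the red index at (300,174) and the white pointer near (311,140). I'll zoom in on the scale for measuring.

```bash
python3 - <<'E'
from h import *
i=cv2.imread('pics/w1.png')
cv2.imwrite('pics/w1z.png',cv2.resize(i[120:200,260:370],None,fx=7,fy=7,interpolation=cv2.INTER_CUBIC))
E
```

```text
(no output)
```

View pics/w1z.png

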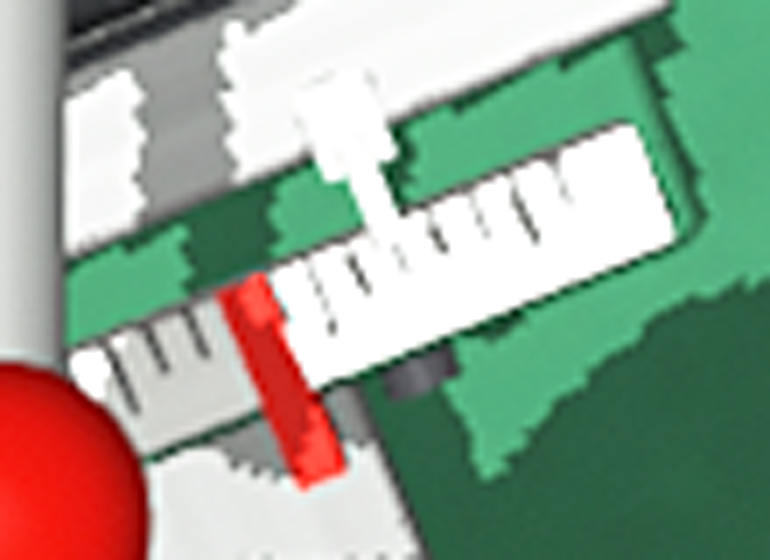

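```bash
cat > w1.py <<'E'
from h import *
E
python3 - <<'E'
from h import *
s=get_state();c=cam('wrist',s)   # pose unchanged since w1
p=lambda u,v,z:plane(c,260+u/7,120+v/7,z)
a=p(150,458,.16);b=p(675,240,.16);e=p(70,345,.16);g=p(630,122,.16)
y1=np.arctan2(*(b-a)[[1,0]]);y2=np.arctan2(*(g-e)[[1,0]]);print('yaw',y1,y2)
y=(y1+y2)/2;ex=np.array([np.cos(y),np.sin(y),0])
P=p(382,215,.162);B=p(246,283,.161);B2=p(322,470,.161)
print(P,B,B2,'travel',(P-B)@ex,(P-B2)@ex)
for z in(.23,.24,.25):print('hub',z,plane(c,257.5,75,z))
u=p(246,283,.161);print('ball',plane(c,258.2,193.5,.258))
for nm,uv in (('gripnear',(208,263)),('piv',(60,76))):print(nm,plane(c,*uv,.186 if nm!='piv' else .18))
E
```

```text
yaw -0.14195693283910762 -0.16092790638544155
[0.64395916 0.0446299  0.162     ] [0.62667378 0.04593862 0.161     ] [0.62302695 0.02330475 0.161     ] travel 0.01728498503104209 0.01747543359106408
hub 0.23 [0.6413909  0.10212762 0.23      ]
hub 0.24 [0.64222786 0.10035899 0.24      ]
hub 0.25 [0.64306482 0.09859036 0.25      ]
ball [0.6095838  0.04419388 0.258     ]
gripnear [0.52835941 0.01381453 0.186     ]
piv [0.51613106 0.18147207 0.18      ]
```

```bash
python3 -m pendant '[[[0.0295,0,0],[0,0,0],0],[[0,0,0.04],[0,0,0],0],[[0,0,0.04],[0,0,0],0],[[0,0,0.017],[0,0,0],0],[[0,0,0],[0,0,0],0]]'
python3 - <<'E'
from h import *
go([.6415,.025,.255],-30)
im=grab_frame('scene');cv2.imwrite('pics/s2.png',cv2.resize(im[190:330,220:400,::-1],None,fx=4.2,fy=4.2))
im=grab_frame('top');cv2.imwrite('pics/t2.png',cv2.resize(im[150:280,220:400,::-1],None,fx=4.2,fy=4.2))
E
```

```text
clock: 3.1
tool_pos: [0.6414, 0.024, 0.252]
tool_rot: [-2.726, -1.557, 0.008]
ft_force: [-0.6, -0.1, -0.2]
opening: 0.003
clk 3.1 pos [0.6414 0.024  0.252 ] z [-0.006 -0.001 -1.   ] ydeg -30.5 F [-0.6 -0.1 -0.2] q7 -0.84 op 0.003
tool shift mm [ 0.9 -0.4 -3. ]
turn [-0.0047  0.0034 -0.0092]
```

View pics/s2.png

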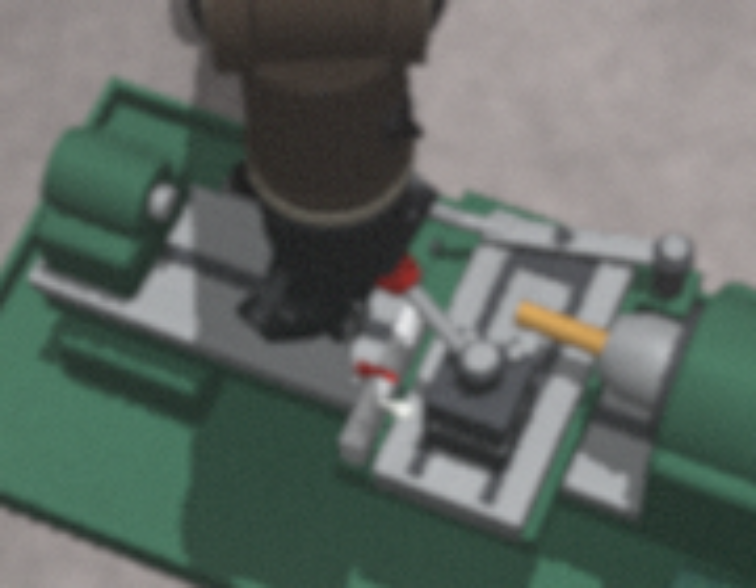

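The closed fingers stand beside the ball on its trailing side, clear of the scale. Next I'll push along the arc.

```bash
python3 -m pendant '[[[0,-0.005,-0.002],[0,0,0],0],[[0,-0.005,0],[0,0,0],0],[[-0.0024,-0.0065,0],[0,0,0.1],0],[[-0.0024,-0.0065,0],[0,0,0.1],0],[[-0.0024,-0.0065,0],[0,0,0.1],0],[[-0.0024,-0.0065,0],[0,0,0.1],0],[[0,0,0],[0,0,0],0]]'
python3 - <<'E'
from h import *
go([.6415,.101,.255])
s=get_state();im=grab_frame('wrist');cv2.imwrite('pics/w3.png',im[:,:,::-1])
c=cam('wrist',s)
for st,cc in red(im): print(st,cc,plane(c,*cc,.258))
E
```

```text
clock: 3.9
tool_pos: [0.6079, 0.0387, 0.2588]
tool_rot: [2.981, 0.987, 0.003]
ft_force: [0.7, -0.4, 0.5]
opening: 0.001
clk 3.9 pos [0.6079 0.0387 0.2588] z [ 0.002 -0.001 -1.   ] ydeg -53.4 F [ 0.7 -0.4  0.5] q7 -1.23 op 0.001
tool shift mm [ 64.1 -30.    3.8]
[330, 209, 35, 34, 422] [347.5, 225.3] [0.64018904 0.05336456 0.258     ]
[219, 287, 69, 65, 3306] [253.4, 316.8] [0.5923618  0.06000404 0.258     ]
```

View pics/w3.png

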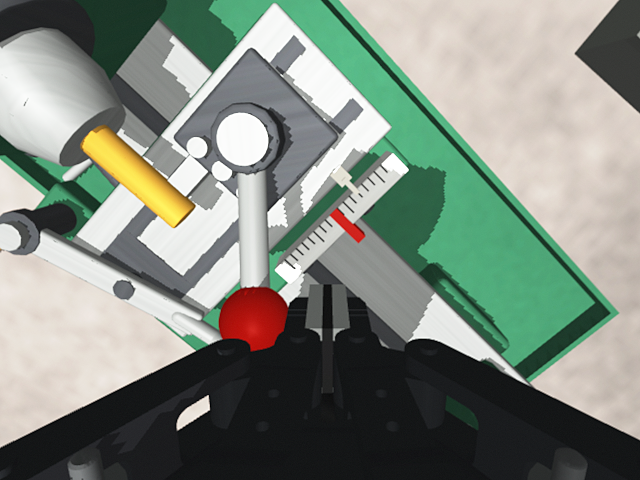

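The ball is pushed on the finger's back and has turned about 20°. About 45° is left.

```bash
python3 -m pendant '[[[-0.0024,-0.0065,0.002],[0,0,0.1],0],[[-0.0026,-0.0065,0],[0,0,0.1],0],[[-0.0026,-0.0065,0],[0,0,0.1],0],[[-0.0026,-0.0065,0],[0,0,0.1],0],[[-0.0026,-0.0065,0],[0,0,0.1],0],[[-0.0026,-0.0065,0],[0,0,0.1],0],[[0,0,0],[0,0,0],0]]'
python3 - <<'E'
from h import *
go([.6415,.101,.255])
s=get_state();im=grab_frame('wrist');cv2.imwrite('pics/w4.png',im[:,:,::-1])
c=cam('wrist',s)
for st,cc in red(im): print(st,cc,plane(c,*cc,.258))
E
```

```text
clock: 4.65
tool_pos: [0.5794, 0.0689, 0.2559]
tool_rot: [3.141, 0.067, 0.001]
ft_force: [0.1, -0.1, 0.2]
opening: 0.001
clk 4.65 pos [0.5794 0.0689 0.2559] z [ 0. -0. -1.] ydeg -87.5 F [ 0.1 -0.1  0.2] q7 -1.84 op 0.001
tool shift mm [ 63.5 -29.4   0.9]
[368, 162, 44, 18, 455] [390.2, 170.9] [0.63397978 0.05029017 0.258     ]
[216, 292, 71, 60, 3107] [251.9, 319.2] [0.57927662 0.09521821 0.258     ]
```

View pics/w4.png

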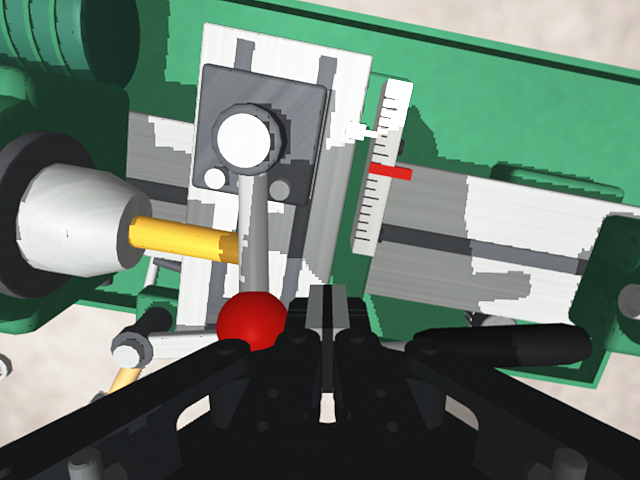

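About 0.2 rad remains. I'll continue gently until force builds.

```bash
python3 -m pendant '[[[-0.0022,-0.0055,0],[0,0,0.08],0],[[-0.0015,-0.0045,0],[0,0,0.06],0],[[-0.001,-0.003,0],[0,0,0.04],0],[[0,0,0],[0,0,0],0]]'
python3 - <<'E'
from h import *
go([.6415,.101,.255])
E
python3 -m pendant '[[[-0.0002,-0.002,0],[0,0,0],0],[[0,0,0],[0,0,0],0]]'
python3 -m pendant '[[[0,-0.002,0],[0,0,0],0],[[0,0,0],[0,0,0],0]]'
python3 - <<'E'
from h import *
go([.6415,.101,.255])
s=get_state();im=grab_frame('wrist');cv2.imwrite('pics/w5.png',im[:,:,::-1])
c=cam('wrist',s)
for st,cc in red(im): print(st,cc,plane(c,*cc,.258))
E
```

```text
clock: 5.1
tool_pos: [0.5753, 0.0799, 0.2555]
tool_rot: [3.133, -0.214, -0.0]
ft_force: [-2.4, -4.2, 2.5]
opening: -0.0
clk 5.1 pos [0.5753 0.0799 0.2555] z [-0.    -0.002 -1.   ] ydeg -97.8 F [-2.4 -4.2  2.5] q7 -2.03 op -0.0
tool shift mm [ 62.7 -29.9   0.5]
clock: 5.3
tool_pos: [0.5753, 0.0802, 0.2554]
tool_rot: [3.131, -0.216, -0.001]
ft_force: [-2.6, -8.4, 5.1]
opening: -0.001
clock: 5.5
tool_pos: [0.5753, 0.0804, 0.2554]
tool_rot: [3.128, -0.218, -0.002]
ft_force: [-5.0, -12.3, 6.4]
opening: 0.005
clk 5.5 pos [0.5753 0.0804 0.2554] z [-0.002 -0.006 -1.   ] ydeg -98.0 F [ -5.  -12.3   6.4] q7 -2.04 op 0.005
tool shift mm [ 62.7 -29.6   0.2]
[373, 145, 44, 12, 486] [394.9, 150.5] [0.63204324 0.05023531 0.258     ]
[218, 294, 70, 58, 2886] [253.4, 320.3] [0.57990223 0.10573444 0.258     ]
```

View pics/w5.png

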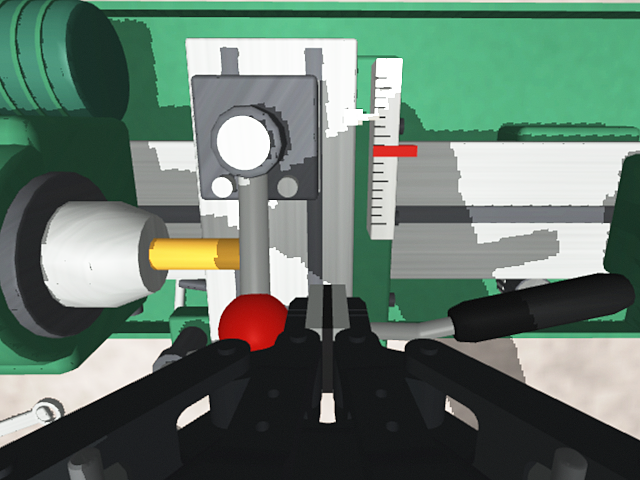

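The force rose to about 12 N with no motion, so the handle is at its stop. In the picture the arm now points straight along the lathe's x. Next I'll back off, rise and go over the lever grip.

```bash
python3 -m pendant '[[[0,0.015,0],[0,0,0],0],[[0,0.025,0],[0,0,0],0],[[0,0.03,-0.02],[0,0,0],0.3],[[0,0.01,-0.04],[0,0,-0.15],1],[[0,0,-0.04],[0,0,-0.15],1],[[0,0,0],[0,0,-0.15],1],[[0,0,0],[0,0,-0.15],1],[[0,0,0],[0,0,-0.15],1]]'
python3 -m pendant '[[[0,0,0],[0,0,-0.15],1],[[0,0,0],[0,0,-0.15],1],[[0,0,0],[0,0,-0.15],1],[[0,0,0],[0,0,-0.15],1],[[0,0,0],[0,0,-0.15],1],[[0,0,0],[0,0,-0.15],1],[[0,0,0],[0,0,-0.15],1],[[0,0,0],[0,0,0],1]]'
python3 - <<'E'
from h import *
go([.528,-.031,.30],5)
s=get_state();im=grab_frame('wrist');cv2.imwrite('pics/w6.png',im[:,:,::-1])
E
```

```text
clock: 6.35
tool_pos: [0.5647, 0.0059, 0.3557]
tool_rot: [-2.991, -0.958, -0.002]
ft_force: [-0.6, -0.1, 0.3]
opening: 0.99
clock: 7.15
tool_pos: [0.5646, 0.0059, 0.3552]
tool_rot: [-2.113, -2.324, -0.002]
ft_force: [0.8, 1.4, 0.6]
opening: 0.999
clk 7.15 pos [0.5646 0.0059 0.3552] z [ 0.     0.001 -1.   ] ydeg 5.4 F [0.8 1.4 0.6] q7 -0.14 op 0.999
tool shift mm [-33.3 -40.   55.2]
turn [ 0.0005 -0.0011  0.0075]
```

View pics/w6.png

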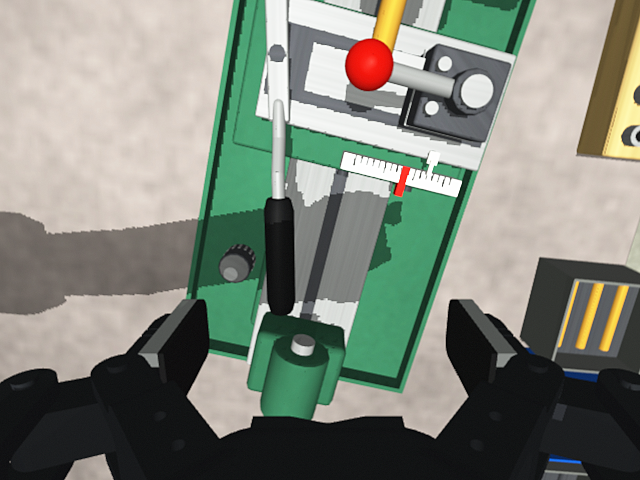

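The handle now points along the lathe's -x. The grip spans about (279,200) to (281,310). The band is at (403,178) and the pointer at (434,165). I'll measure these.

```bash
python3 - <<'E'
from h import *
s=get_state();c=cam('wrist',s);i=cv2.imread('pics/w6.png')
cv2.imwrite('pics/w6z.png',cv2.resize(i[135:205,330:475],None,fx=5,fy=5,interpolation=cv2.INTER_CUBIC))
g=cv2.cvtColor(i,cv2.COLOR_BGR2GRAY)[195:318,255:305]<45
n,l,st,ce=cv2.connectedComponentsWithStats(g.astype(np.uint8));k=1+np.argmax(st[1:,4]);print(st[k],ce[k])
v,u=np.nonzero(l==k);u=u+255;v=v+195
rows=np.arange(v.min(),v.max()+1);mid=[u[v==r].mean() for r in rows]
pf=np.polyfit(rows,mid,1);print(pf)
for r in (rows[0],rows.mean(),rows[-1]):print(r,plane(c,np.polyval(pf,r),r,.186))
print('piv',plane(c,278,0,.18))
a=plane(c,np.polyval(pf,rows[0]),rows[0],.186);b=plane(c,np.polyval(pf,rows[-1]),rows[-1],.186)
print('dir deg',np.degrees(np.arctan2(*(b-a)[[1,0]])),np.linalg.norm(b-a))
print('ball',[ (cc,plane(c,*cc,.258)) for _,cc in red(cv2.cvtColor(i,4))])
print('hubtop',plane(c,472,91,.24))
E
```

```text
[   9    2   31  121 3240] [24.41851852 62.13611111]
[1.52439811e-02 2.75495335e+02]
197 [0.52680902 0.01680585 0.186     ]
257.0 [ 0.53024954 -0.03120598  0.186     ]
317 [ 0.53399565 -0.08348223  0.186     ]
piv [0.51814279 0.15184085 0.18      ]
dir deg -85.90120279321857 0.10054524214544555
ball [([368.9, 64.3], array([0.5781688 , 0.10578787, 0.258     ])), ([401.5, 181.7], array([0.60410608, 0.04541787, 0.258     ]))]
hubtop [0.6413188  0.09936002 0.24      ]
```

View pics/w6z.png

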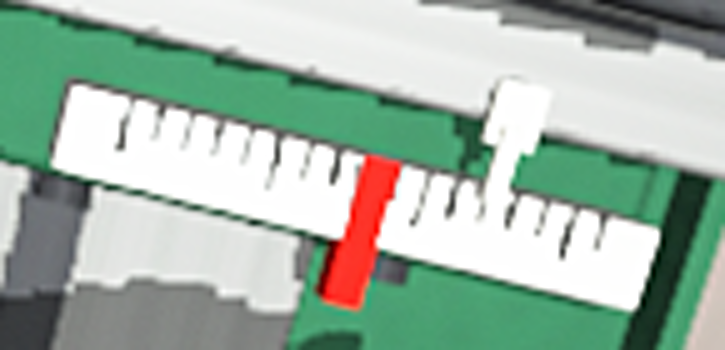

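```bash
python3 - <<'E'
from h import *
s=get_state();c=cam('wrist',s)
p=lambda u,v,z:plane(c,330+u/5,135+v/5,z)
a=p(52,165,.16);b=p(632,310,.16);e=p(72,82,.16);g=p(658,230,.16)
y1=np.arctan2(*(b-a)[[1,0]]);y2=np.arctan2(*(g-e)[[1,0]]);print('yaw',y1,y2)
y=(y1+y2)/2;ex=np.array([np.cos(y),np.sin(y),0])
P=p(498,195,.162);P2=p(511,140,.162);B=p(382,160,.161);B2=p(343,300,.161)
print('travel',(P-B)@ex,(P-B2)@ex,(P2-B)@ex)
go([.530,-.033,.178],4.1)
E
```

```text
yaw -0.15346456038587472 -0.1530476885020744
travel 0.019663935153535487 0.019235948890430385 0.01899228351728693
clk 7.2 pos [0.5646 0.0058 0.3553] z [ 0.     0.001 -1.   ] ydeg 5.1 F [ 0.5 -0.4 -0.4] q7 -0.14 op 0.999
tool shift mm [-35.8 -37.9 177.2]
turn [ 0.0004 -0.0009  0.0171]
```

```bash
python3 -m pendant '[[[-0.018,-0.019,0],[0,0,0.017],1],[[-0.018,-0.019,0],[0,0,0],1],[[0,0,0.045],[0,0,0],1],[[0,0,0.045],[0,0,0],1],[[0,0,0],[0,0,0],1]]'
python3 - <<'E'
from h import *
go([.530,-.033,.178],4.1)
s=get_state();im=grab_frame('wrist');cv2.imwrite('pics/w7.png',im[:,:,::-1])
E
```

```text
clock: 7.7
tool_pos: [0.5262, -0.0337, 0.2605]
tool_rot: [-2.138, -2.293, 0.009]
ft_force: [-0.5, 0.7, -0.3]
opening: 0.999
clk 7.7 pos [ 0.5262 -0.0337  0.2605] z [-0.009  0.001 -1.   ] ydeg 4.0 F [-0.5  0.7 -0.3] q7 -0.1 op 0.999
tool shift mm [ 0.3  4.5 82.4]
turn [-0.0088 -0.0014 -0.0017]
```

View pics/w7.png

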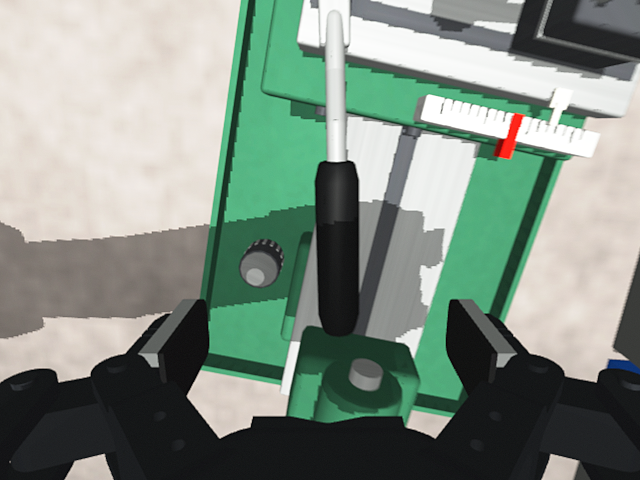

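The grip's midline is at u≈337, about 4 mm to the tool's +y. Next I'll descend and close.

```bash
python3 -m pendant '[[[0,0.004,0.02],[0,0,0],1],[[0,0,0.03],[0,0,0],1],[[0,0,0.03],[0,0,0],1],[[0,0,0],[0,0,0],1]]'
python3 - <<'E'
from h import *
go([.530,-.033,.178],4.1)
s=get_state();im=grab_frame('wrist');cv2.imwrite('pics/w8.png',im[:,:,::-1])
E
```

```text
clock: 8.15
tool_pos: [0.5329, -0.0326, 0.1844]
tool_rot: [-2.138, -2.298, 0.003]
ft_force: [-0.3, 0.4, 0.1]
opening: 0.996
clk 8.15 pos [ 0.5329 -0.0326  0.1844] z [-0.003  0.    -1.   ] ydeg 4.1 F [-0.3  0.4  0.1] q7 -0.16 op 0.996
tool shift mm [-0.1 -2.9  6.5]
turn [-0.0029 -0.0007  0.0003]
```

View pics/w8.png

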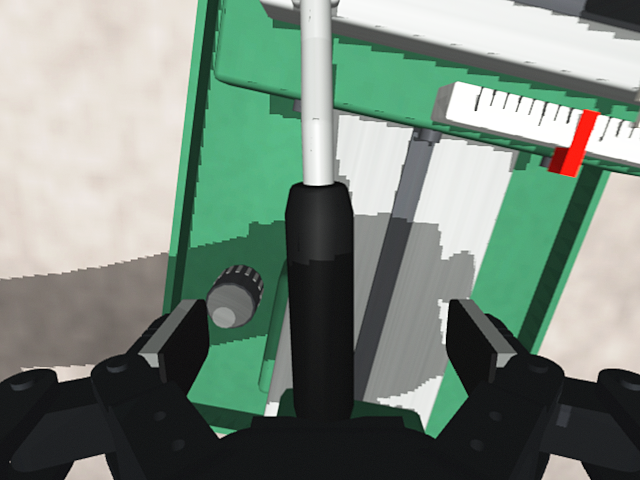

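```bash
python3 -m pendant '[[[0,-0.0025,0.006],[0,0,0],0.6],[[0,0,0],[0,0,0],0.4],[[0,0,0],[0,0,0],0.3],[[0,0,0],[0,0,0],0.15],[[0,0,0],[0,0,0],0.1],[[0,0,0],[0,0,0],0.1]]' 40
python3 - <<'E'
from h import *
go([.530,-.033,.178],4.1)
s=get_state();im=grab_frame('wrist');cv2.imwrite('pics/w9.png',im[:,:,::-1])
E
```

```text
clock: 8.8
tool_pos: [0.5309, -0.033, 0.1803]
tool_rot: [2.138, 2.301, -0.001]
ft_force: [-4.8, 0.3, 7.3]
opening: 0.253
clk 8.8 pos [ 0.5309 -0.033   0.1803] z [ 0.    -0.001 -1.   ] ydeg 4.2 F [-4.8  0.3  7.3] q7 -0.16 op 0.253
tool shift mm [ 0.1 -0.9  2.3]
turn [0.0001 0.0007 0.0016]
```

View pics/w9.png

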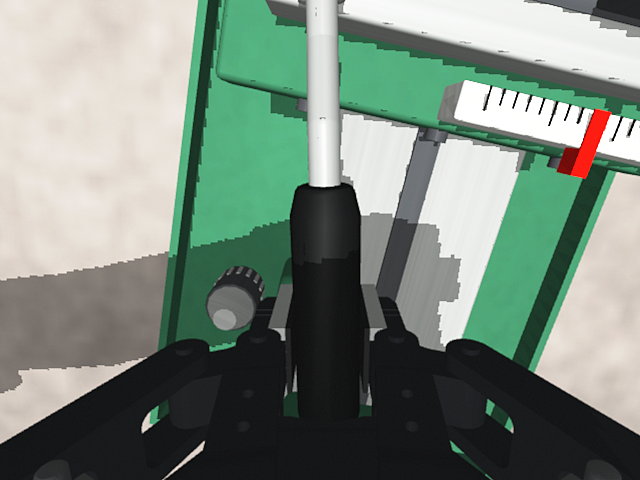

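The grip is held, with opening 0.25 ≈ 21.5 mm. Before pulling, I'll take another estimate of the travel needed from the earlier close-ups.

```bash
python3 - <<'E'
from h import *
i=cv2.imread('pics/w5.png');a=cv2.resize(i[50:250,330:430],None,fx=3.9,fy=3.9,interpolation=cv2.INTER_CUBIC)
j=cv2.imread('pics/w7.png');b=cv2.resize(j[70:170,400:610],None,fx=3.7,fy=3.7,interpolation=cv2.INTER_CUBIC)
cv2.imwrite('pics/a5.png',a[:600]);cv2.imwrite('pics/a7.png',b)
E
```

```text
(no output)
```

View pics/a5.png

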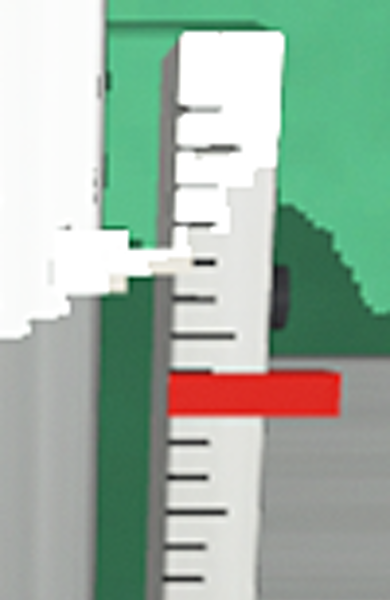

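View pics/a7.png

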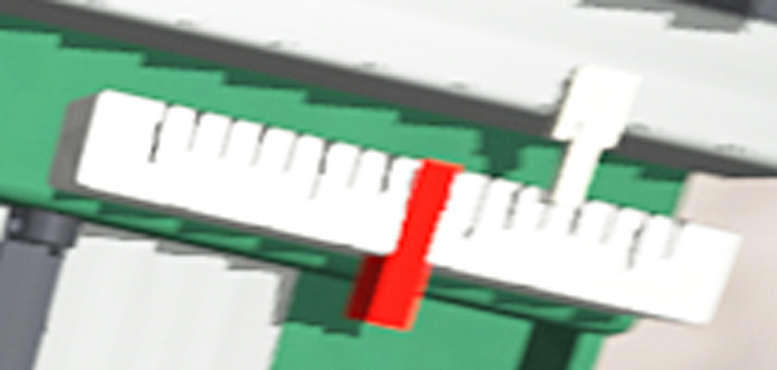

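The estimates run from 17.4 to 19.5 mm, so the lever needs about 0.28 rad. I'll pull most of the way and then look.

```bash
python3 -m pendant '[[[0.0001,-0.0065,0],[0,0,0.03],0.1],[[0.0001,-0.0065,0],[0,0,0.03],0.1],[[0.0001,-0.0065,0],[0,0,0.03],0.1],[[0.0001,-0.0065,0],[0,0,0.03],0.1],[[0.0001,-0.0065,0],[0,0,0.03],0.1],[[0.0001,-0.0065,0],[0,0,0.03],0.1],[[0.0001,-0.0065,0],[0,0,0.03],0.1],[[0,0,0],[0,0,0],0.1]]'
cat > m.py <<'E'
from h import *
import sys
s=get_state();p=s['tool_pos'];piv=np.array([.5146,.1815])
go([.53,-.033,.18])
d=p[:2]-piv;a0=np.arctan2(-.033-.1815,.5309-.5146);a=np.arctan2(d[1],d[0]);print('lever turned',a0-a,'travel mm',(a0-a)*64.5,'r',np.linalg.norm(d))
k=sys.argv[1]
im=grab_frame('scene');cv2.imwrite(f'pics/s{k}.png',cv2.resize(im[235:315,270:370,::-1],None,fx=7,fy=7,interpolation=cv2.INTER_CUBIC))
im=grab_frame('top');cv2.imwrite(f'pics/t{k}.png',cv2.resize(im[160:240,240:340,::-1],None,fx=7,fy=7,interpolation=cv2.INTER_CUBIC))
im=grab_frame('wrist');cv2.imwrite(f'pics/w{k}.png',im[:,:,::-1])
E
python3 m.py 10
```

```text
clock: 9.65
tool_pos: [0.4856, -0.0323, 0.1803]
tool_rot: [2.369, 2.06, 0.001]
ft_force: [1.4, -2.4, 4.3]
opening: 0.253
clk 9.65 pos [ 0.4856 -0.0323  0.1803] z [ 0.002 -0.002 -1.   ] ydeg -8.0 F [ 1.4 -2.4  4.3] q7 -0.34 op 0.253
tool shift mm [ 5.5 44.1  0.4]
lever turned 0.21075362087853855 travel mm 13.593608546665736 r 0.21575422659132476
```

View pics/s10.png

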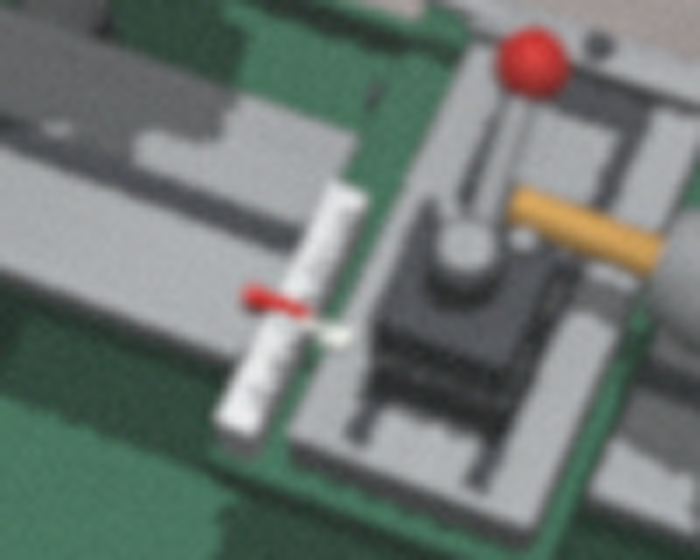

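View pics/t10.png

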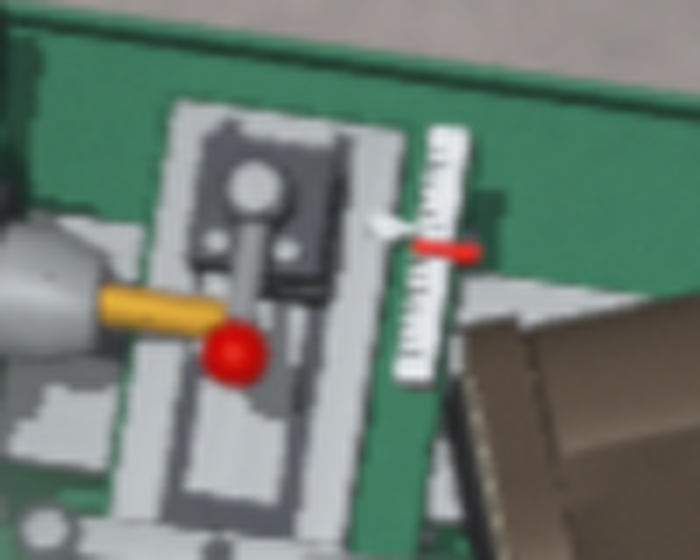

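View pics/w10.png

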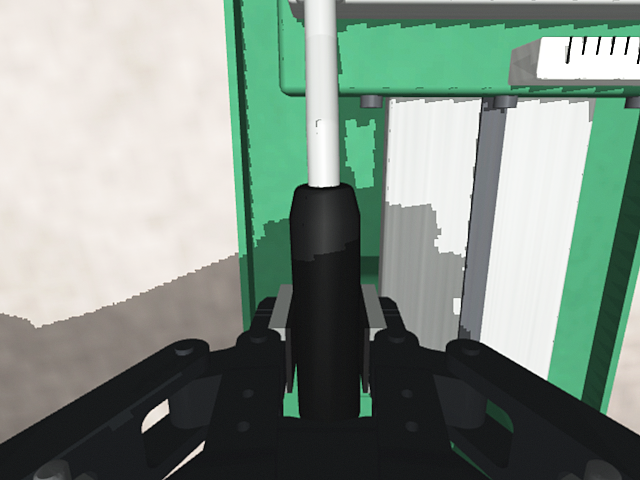

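The pointer has about 12 crop px left to the band in the top view, at roughly 2.55 px/mm. That is about 5 mm, which agrees with a total of about 18.5 mm. I'll pull a further 0.075 rad slowly.

```bash
python3 -m pendant '[[[0.0001,-0.004,0],[0,0,0.019],0.1],[[0.0001,-0.004,0],[0,0,0.019],0.1],[[0.0001,-0.004,0],[0,0,0.019],0.1],[[0.0001,-0.004,0],[0,0,0.018],0.1],[[0,0,0],[0,0,0],0.1],[[0,0,0],[0,0,0],0.1]]'
python3 m.py 11
```

```text
clock: 10.4
tool_pos: [0.4703, -0.0299, 0.1803]
tool_rot: [2.443, 1.97, 0.0]
ft_force: [0.1, -5.6, 6.6]
opening: 0.253
clk 10.4 pos [ 0.4703 -0.0299  0.1803] z [ 0.002 -0.002 -1.   ] ydeg -12.2 F [ 0.1 -5.6  6.6] q7 -0.41 op 0.253
tool shift mm [ 9.6 59.   0.4]
lever turned 0.2825738558975339 travel mm 18.226013705390937 r 0.21598660369048645
```

View pics/s11.png

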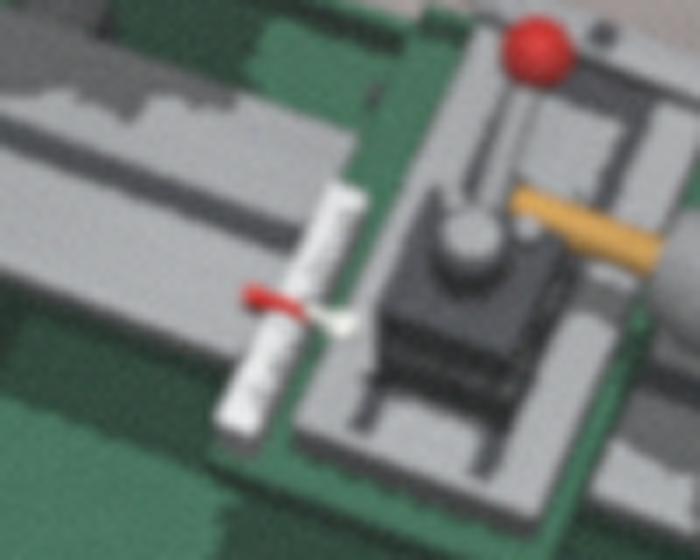

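View pics/t11.png

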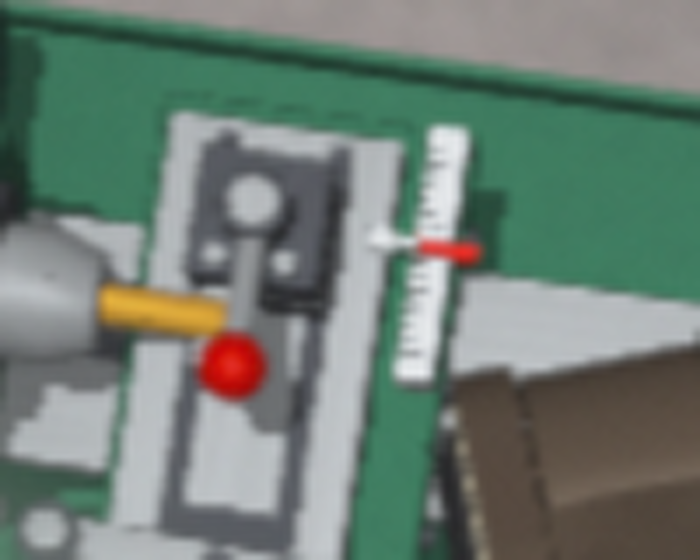

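The pointer is aligned with the band to within about 1 mm, slightly short in both views. I'll nudge it 0.5 mm of travel and then let it settle.

```bash
python3 -m pendant '[[[0,-0.0018,0],[0,0,0.008],0.1],[[0,0,0],[0,0,0],0.1],[[0,0,0],[0,0,0],0.1],[[0,0,0],[0,0,0],0.1],[[0,0,0],[0,0,0],0.1],[[0,0,0],[0,0,0],0.1]]'
python3 m.py 12; python3 -m pendant '[[[0,0,0],[0,0,0],0.1],[[0,0,0],[0,0,0],0.1],[[0,0,0],[0,0,0],0.1]]'
```

```text
clock: 11.15
tool_pos: [0.4686, -0.0296, 0.1802]
tool_rot: [2.451, 1.96, 0.0]
ft_force: [0.8, -5.7, 7.2]
opening: 0.255
clk 11.15 pos [ 0.4686 -0.0296  0.1802] z [ 0.002 -0.002 -1.   ] ydeg -12.7 F [ 0.8 -5.7  7.2] q7 -0.41 op 0.255
tool shift mm [10.1 60.6  0.4]
lever turned 0.29041194754006994 travel mm 18.731570616334512 r 0.21600502798875046
clock: 11.6
tool_pos: [0.4686, -0.0296, 0.1803]
tool_rot: [2.451, 1.96, 0.0]
ft_force: [1.0, -5.7, 8.0]
opening: 0.253
```

View pics/t12.png

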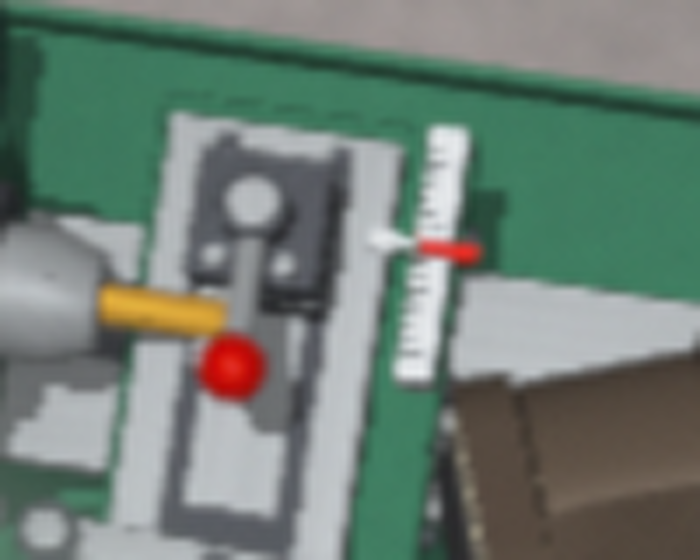

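View pics/s12.png

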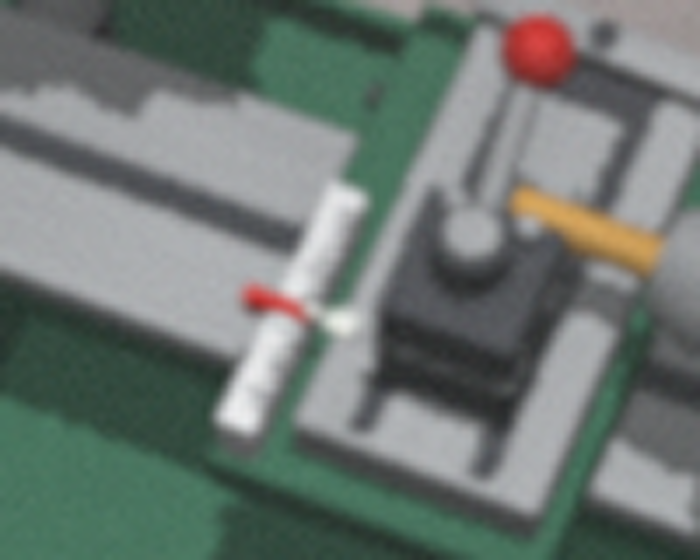

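In both views the white pointer runs straight into the red band, and the slide is at rest. I'll hand in.

```bash
python3 - <<'E'
from bench import *
print(sign_off())
E
```

```text
the job is handed in; nothing more can be done
None
```

I clamped the tool post, pulled the feed lever until the pointer stood over the red band, and handed in at 11.6 s still gripping the lever. Handing in reports no verdict, so this rests on my own last checks.

- **Clamp:** I pushed the red ball clockwise along its arc with the closed fingers. It stopped moving while the force rose to about 12 N. The picture afterwards put the handle at about 183° in the lathe frame, which is tight. I had not touched the lever or drawn the slide by then.
- **Lever:** I gripped the black grip at 40 N and pulled it about 0.29 rad, or about 18.7 mm of slide travel by the arm's pose. The arm and grip were steady for the last second.
- **Pointer:** In the final top and scene views the pointer lines up with the red band, to within about 1 mm as far as those views can show.
- **Disagreement:** My estimates of the travel needed, taken before the pull, ran from 17.4 to 19.8 mm. I set the final position from the pictures taken while pulling.
- **Index and bystanders:** I saw no shift of the red index, and the arm did not touch any of the things lying about. I did not measure their positions again at the end.

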